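Stack the loaded optics case under the instrument shelf

ROBOT

A 7-joint arm with a two-finger parallel gripper is mounted at the origin on the work surface. World frame = base frame: x ahead of the robot, y to its left, z up, the work surface at z = 0. Lengths are in mm, angles in rad, forces in N, time in s.
With the tool pointing down it reaches from about 400 to 875 mm from the base axis. Payload 4.4 kg.
Tool frame: the origin (TCP) lies between the finger pads; the fingertips stand 17 mm ahead of it and the grasp point (between the pads) lies 2 mm behind it; z points along the fingers, y is the line along which they close (so a half turn about z gives the same grasp; the last joint's range is limited). The gripper opens to 85 mm and grips with 20 to 120 N. Pads are 22 mm wide; open, the fingers measure 114 mm over their backs; the gripper's body (76 mm by 85 mm) begins 54 mm behind the grasp point. The pads swing forward as they close: fully open they stand 13 mm farther back than shut.
Start: joints at [-1.319, 0.628, 0.038, 1.517, -0.027, 0.996, -0.02], TCP at [203.087, 617.473, 248.313] pointing down, gripper open.
Joint ranges: [-3.06, 3.06], [-0.37, 2.12], [-1.25, 1.32], [0.18, 2.47], [-1.1, 4.24], [0.23, 1.98], [-2.94, 2.94]. Speed limits (rad/s): [2.57, 2.57, 3.14, 3.14, 3.14, 3.14, 3.14].

INTERFACE

Orientations are given as [roll, pitch, yaw] about the fixed x, y, z axes, in that order (R = Rz(yaw) Ry(pitch) Rx(roll)).
In Python, from cell import sensors, get_image, ctrl gives the robot as it stands.
- The arm moves only by the tool send_rows, never from a script. Its argument "series" is a list of rows, each a list of 3 entries, a list of its own where there are three numbers: the finger opening in mm, from 0 to 85.4, then the shift along the world's x, y, z in units of 60 mm (1.0 is 60 mm), then the turn, a rotation vector about the world's x, y, z in units of 5 degrees (1.0 is 5 degrees). A call has 1 to 8 rows; each row shifts and turns the commanded pose from where the row before left it; what a row does not reach is not made up. A row lasts 1/8 s, in which the tool goes at most 62.5 mm and 10.7 degrees, less where a joint would pass 70% of its speed; a pose out of reach is approached as far as the arm can. A call is refused whole if a number of a shift passes 1 or a number of a turn 1, either way. A call with a gripper value outside its range is refused whole. The fingers move at their own pace and stop on an object; the grip force is fixed at half the most. Time passes only in rows, so rows that do not move let the fingers close. It gives the time, the measured TCP pose, the force, the opening and the grip force at its end, in the units of the state.
- sensors.read_state(): the state, without advancing time (a new reading comes with each control period).
- get_image(name): name is "scene" or "top"; returns a dict with "img" (384x512x3 uint8, red, green, blue), "depth" (384x512 float32, mm along the optical axis (not along the pixel's ray), 0 where there is no reading), "vfov" (degrees; the focal length in pixels is half the picture's height over the tangent of half this angle, whatever the lens; pixels are square), "cx", "cy" (the principal point, pixels), "world_to_cam" (4x4, takes a point from world to camera coordinates). Camera axes: x right, y down, z forward; pixel columns grow to the right and rows downward; lengths in mm; the calibration is good to about 2 mm. A picture is of the moment at which its call begins.
- ctrl.finish_job(): hands the job in; it is judged then, once.
The state is a dict: "clock": time; "qpos": joint angles; "qd": joint speeds; "tau": joint torques, N m; "eef_pos": TCP position; "tool_rot": TCP orientation; "force": force on the tool from outside, world axes, zero at the start; "torque": the same for the moment, N m; "width": finger opening in mm; "gripper_force": force on a finger pad.
Only numpy, scipy, OpenCV 4.12 (cv2) and the standard library are available. Lean on these libraries where they do the work, as an engineer would, in place of code of your own. Each camera call takes 0.05 s, during which the arm holds its last target. There are 200 camera calls.

TASK

Of the three grey cases that look the same only one is loaded, which you can tell only by its weight: find it and stack it squarely on the black case under the shelf, then put the orange case squarely on top of it, all edges flush. Set them down gently, without shifting the black case. Leave the two empty grey cases standing upright on the table and do not disturb the other things on the bench.

Things in the scene. Friction and masses are not known exactly. Their poses are not given: they have to be found in the camera images.
- case_a: grey flat closed plastic case, 90 (x) x 60 (y) x 42 (z) mm, flat top and bottom; origin: centre of its underside, x along its length, z up. One of three that look the same: two are empty (about 0.21 kg each), one is loaded (0.45 to 0.6 kg)
- case_b: grey flat closed plastic case, 90 (x) x 60 (y) x 42 (z) mm, flat top and bottom; origin: centre of its underside, x along its length, z up. One of three that look the same: two are empty (about 0.21 kg each), one is loaded (0.45 to 0.6 kg)
- case_c: grey flat closed plastic case, 90 (x) x 60 (y) x 42 (z) mm, flat top and bottom; origin: centre of its underside, x along its length, z up. One of three that look the same: two are empty (about 0.21 kg each), one is loaded (0.45 to 0.6 kg)
- orange_case: orange flat closed plastic case, 90 (x) x 60 (y) x 42 (z) mm, flat top and bottom; origin: centre of its underside, x along its length, z up. About 0.2 kg
- black_case: black flat closed plastic case, 90 (x) x 60 (y) x 42 (z) mm, flat top and bottom; origin: centre of its underside, x along its length, z up. 0.9 kg; the bottom of the column, it stands loose on the table under the shelf, square to it
- shelf: fixed white shelf, blue front edge, on two steel rods, above the back of the column (mm). Origin: on the table at the middle of the column; x to its back, z up. Board x -21..70, y -100..100, underside 275 above the table; rods 14 dia at x 55, y +-85, 360 high; a meter and a yellow box on it, up to 334. A gripper fits below only tilted, its body leaning out to the front (-x)
- amber_bottle: brown glass bottle with a red cap, 90 dia x 190 high, standing at the back; origin: centre of its underside (mm); a bystander
- mouse: black computer mouse, 100 x 58 x 32; origin: centre of its underside (mm); a bystander
- lens_tube: dark metal lens tube standing on end, 33 dia x 50 high; origin: centre of its underside (mm); a bystander
- screwdriver: screwdriver with a yellow handle lying at the back; origin: centre of its underside, x along it (mm); a bystander
- beaker: empty glass beaker, 70 dia x 90 high; origin: centre of its underside (mm); a bystander
There are look-alikes about, which are no part of the job. Several things look just like the orange_case: the one meant starts nearest to the robot's base.

How it is judged (in metres and radians):
On the way:
1. the loaded grey case lies squarely on the black case, let go, with nothing on it yet (((horizontal distance between case_a and black_case below 0.007 m and z of case_a in the frame of black_case between 0.036 and 0.048 m and angle between the x axis of case_a and the x axis of black_case, either way round below 0.1 rad and angle between case_a's own z axis and vertical below 0.05 rad and contact force between the fingers and case_a below 0.1 N and linear speed of case_a below 0.02 m/s and contact force between case_a and black_case above 3.5 N and contact force between case_a and orange_case below 0.1 N) or (horizontal distance between case_b and black_case below 0.007 m and z of case_b in the frame of black_case between 0.036 and 0.048 m and angle between the x axis of case_b and the x axis of black_case, either way round below 0.1 rad and angle between case_b's own z axis and vertical below 0.05 rad and contact force between the fingers and case_b below 0.1 N and linear speed of case_b below 0.02 m/s and contact force between case_b and black_case above 3.5 N and contact force between case_b and orange_case below 0.1 N) or (horizontal distance between case_c and black_case below 0.007 m and z of case_c in the frame of black_case between 0.036 and 0.048 m and angle between the x axis of case_c and the x axis of black_case, either way round below 0.1 rad and angle between case_c's own z axis and vertical below 0.05 rad and contact force between the fingers and case_c below 0.1 N and linear speed of case_c below 0.02 m/s and contact force between case_c and black_case above 3.5 N and contact force between case_c and orange_case below 0.1 N))), for 0.2 s.
At the end, for the whole second after the job is handed in: Loaded grey case on the black one, orange on the grey: each centred over the one below within 7 mm, parallel within 0.1 rad, level within 0.05 rad, let go, at rest; both empty grey cases upright on the table (underside below 10 mm, tilt below 0.1 rad) (((horizontal distance between case_a and black_case below 0.007 m and z of case_a in the frame of black_case between 0.036 and 0.048 m and angle between the x axis of case_a and the x axis of black_case, either way round below 0.1 rad and angle between each of case_a, orange_case's own z axis and vertical below 0.05 rad and horizontal distance between orange_case and case_a below 0.007 m and z of orange_case in the frame of case_a between 0.036 and 0.048 m and angle between the x axis of orange_case and the x axis of case_a, either way round below 0.1 rad and contact force between the fingers and case_a below 0.1 N and linear speed of each of case_a, orange_case below 0.02 m/s and contact force between the fingers and orange_case below 0.1 N and contact force between case_a and black_case above 5.4 N and height (world z) of each of case_b, case_c below 0.01 m and angle between each of case_b, case_c's own z axis and vertical below 0.1 rad) or (horizontal distance between case_b and black_case below 0.007 m and z of case_b in the frame of black_case between 0.036 and 0.048 m and angle between the x axis of case_b and the x axis of black_case, either way round below 0.1 rad and angle between each of case_b, orange_case's own z axis and vertical below 0.05 rad and horizontal distance between orange_case and case_b below 0.007 m and z of orange_case in the frame of case_b between 0.036 and 0.048 m and angle between the x axis of orange_case and the x axis of case_b, either way round below 0.1 rad and contact force between the fingers and case_b below 0.1 N and linear speed of each of case_b, orange_case below 0.02 m/s and contact force between the fingers and orange_case below 0.1 N and contact force between case_b and black_case above 5.4 N and height (world z) of each of case_a, case_c below 0.01 m and angle between each of case_a, case_c's own z axis and vertical below 0.1 rad) or (horizontal distance between case_c and black_case below 0.007 m and z of case_c in the frame of black_case between 0.036 and 0.048 m and angle between the x axis of case_c and the x axis of black_case, either way round below 0.1 rad and angle between each of case_c, orange_case's own z axis and vertical below 0.05 rad and horizontal distance between orange_case and case_c below 0.007 m and z of orange_case in the frame of case_c between 0.036 and 0.048 m and angle between the x axis of orange_case and the x axis of case_c, either way round below 0.1 rad and contact force between the fingers and case_c below 0.1 N and linear speed of each of case_c, orange_case below 0.02 m/s and contact force between the fingers and orange_case below 0.1 N and contact force between case_c and black_case above 5.4 N and height (world z) of each of case_a, case_b below 0.01 m and angle between each of case_a, case_b's own z axis and vertical below 0.1 rad))); the robot touches nothing.
It fails at once if a case is dropped or slammed onto the column (faster than 0.4 m/s within 30 mm of its axis) ((horizontal distance between case_a and black_case below 0.03 m and linear speed of case_a above 0.4 m/s) or (horizontal distance between case_b and black_case below 0.03 m and linear speed of case_b above 0.4 m/s) or (horizontal distance between case_c and black_case below 0.03 m and linear speed of case_c above 0.4 m/s) or (horizontal distance between orange_case and black_case below 0.03 m and linear speed of orange_case above 0.4 m/s)).
It fails at once if the black case is shifted by more than 15 mm (distance of black_case from where it was at the start of the episode above 0.015 m).
It fails at once if a bystander is moved by more than 25 mm (distance of any of amber_bottle, mouse, lens_tube, screwdriver, beaker from where it was at the start of the episode above 0.025 m).
It also fails if it takes over 72 s, if anything falls off the work surface, if the arm or the gripper's body presses on something with over 40 N, if the wrist force passes 120 N, or if a joint passes its speed limit or range.

## Working session

There is one attempt and no reset: what is moved stays moved. The work goes in short steps, Python scripts to look and compute and a tool call to move; the robot and the scene stay as the last step left them, time stands still between calls to the robot, and variables do not carry over. Pictures are saved under pics/ and viewed, at most 10 in all, crops included, and the job is handed in when it is done.

Besides the shell and the picture viewer there is one more tool, called after "Request:" as name(argument=value, ...) on one line, values as JSON. send_rows: Moves the arm, as the interface text tells. Its arguments: {"type":"object","properties":{"series":{"type":"array"}},"required":["series"]}

```bash
ls; mkdir -p pics; python3 - <<'E'
from cell import sensors,get_image
import cv2,numpy as np
print(sensors.read_state())
for n in("scene","top"):
    d=get_image(n); cv2.imwrite(f"pics/{n}0.png",d["img"][:,:,::-1]); np.savez(f"{n}0.npz",**d); print(n,d["vfov"],d["cx"],d["cy"],d["world_to_cam"])
E
```

```text
pics
{'clock': 0.0, 'qpos': array([-1.31879869,  0.62932945,  0.0384338 ,  1.51832012, -0.02703212,
        0.99630516, -0.0199821 ]), 'qd': array([-0.00066929,  0.00110398, -0.00145444, -0.00169428, -0.00148187,
       -0.00224549, -0.00054783]), 'tau': array([-1.73734075e-03, -5.63396430e+01,  1.22574985e+00, -1.93446583e+01,
        1.10008140e-02,  1.05569119e-02, -6.89203702e-06]), 'eef_pos': array([202.8892404 , 616.9258901 , 247.41502118]), 'tool_rot': array([-3.13974782e+00, -9.21728884e-06,  2.82380312e+00]), 'force': array([-0.48846847, -0.19746543,  0.81335521]), 'torque': array([ 0.02229441, -0.01634709,  0.00123194]), 'gripper_force': 0.0, 'width': 85.19635896448759}
scene 42.343319369632674 262.70241789348194 184.4123170247291 [[-8.19821563e-01  5.72614930e-01 -2.17879464e-03  4.80362144e+02]
 [ 3.37487182e-01  4.80104694e-01 -8.09692463e-01 -1.58512077e+02]
 [-4.62595943e-01 -6.64538656e-01 -5.86850380e-01  1.45879669e+03]
 [ 0.00000000e+00  0.00000000e+00  0.00000000e+00  1.00000000e+00]]
top 44.439048350870245 249.63980646197913 189.33640487748133 [[-1.81756891e-02 -9.99310190e-01 -3.23850175e-02  1.02194148e+01]
 [-9.89791116e-01  2.25631878e-02 -1.40728281e-01  5.80445068e+02]
 [ 1.41361915e-01  2.94965691e-02 -9.89518449e-01  1.18321317e+03]
 [ 0.00000000e+00  0.00000000e+00  0.00000000e+00  1.00000000e+00]]
```

View pics/scene0.png

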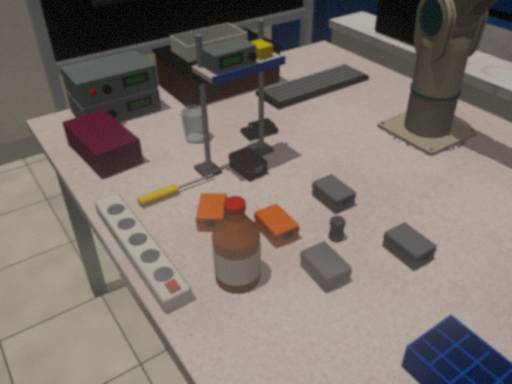

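View pics/top0.png

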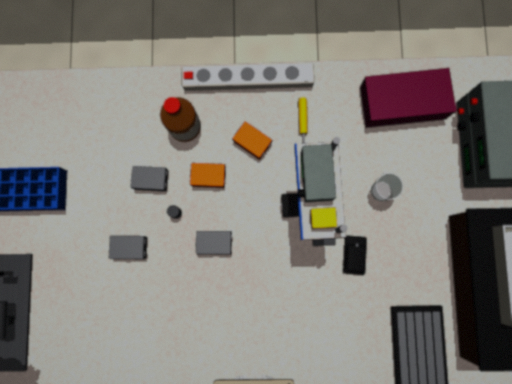

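Top view (x up, y left):
- **Grey cases:** (149,178), (128,246) and (214,242).
- **Orange candidates:** (208,175) and (252,140). The one nearest the base (about (255,390)) is (208,175).
- **Black case:** peeks out at (290,204) in front of the blue shelf edge. The black items at (355,255) (mouse) and (323,243) (shadow or rod foot) could be mistaken for it.
- **Lens tube:** (174,212).

In the scene view the black case is at (248,162).

```bash
cat > h.py <<'E'
import numpy as np,cv2
from cell import sensors,get_image
class V:
    def __init__(s,n,f=None):
        d=dict(np.load(f)) if f else get_image(n)
        s.img=d["img"];s.dep=d["depth"];s.T=np.array(d["world_to_cam"])
        s.f=s.img.shape[0]/2/np.tan(np.radians(float(d["vfov"]))/2);s.cx=float(d["cx"]);s.cy=float(d["cy"])
        s.Ti=np.linalg.inv(s.T)
        v,u=np.mgrid[:384,:512]
        c=np.stack([(u-s.cx)/s.f,(v-s.cy)/s.f,np.ones(u.shape)],-1)*s.dep[...,None]
        s.P=c@s.Ti[:3,:3].T+s.Ti[:3,3]
        s.hsv=cv2.cvtColor(s.img,cv2.COLOR_RGB2HSV)
    def cast(s,uv,z):
        uv=np.atleast_2d(uv).astype(float)
        d=np.c_[(uv[:,0]-s.cx)/s.f,(uv[:,1]-s.cy)/s.f,np.ones(len(uv))]@s.Ti[:3,:3].T
        o=s.Ti[:3,3]; return o+d*((z-o[2])/d[:,2])[:,None]
    def proj(s,p):
        c=np.atleast_2d(p)@s.T[:3,:3].T+s.T[:3,3]; return np.c_[c[:,0]/c[:,2]*s.f+s.cx,c[:,1]/c[:,2]*s.f+s.cy]
    def top(s,seed,z=42,tol=8,mask=None):
        "rect of connected region at height z around the pixel seed: centre xy, sides, yaw of long side (deg)"
        m=((abs(s.P[...,2]-z)<tol)&(s.dep>0))
        if mask is not None:m&=mask
        n,l=cv2.connectedComponents(m.astype(np.uint8),connectivity=4)
        k=l[int(round(seed[1])),int(round(seed[0]))]
        if k==0:return None
        q=np.argwhere(l==k)[:,::-1]
        w=s.cast(q,z)[:,:2].astype(np.float32)
        (c,(a,b),t)=cv2.minAreaRect(w)
        if a<b:a,b,t=b,a,t+90
        return np.round(c,1),round(a,1),round(b,1),round((t+90)%180-90,1),len(q),np.round(s.P[l==k][:,2].mean(),1)
E
python3 - <<'E'
from h import *
t=V("top","top0.npz");s=V("scene","scene0.npz")
for n,u in dict(g1=(149,178),g2=(128,246),g3=(214,242),o=(208,175),o2=(252,140)).items():
    p=t.P[u[1],u[0]]; q=s.proj(p)[0]
    print(n,p.round(),t.top(u),"|",q.round(),s.top(q))
print("black top-view",t.P[204,290],t.top((289,204)))
print("scene", s.P[158:172:3,248].round(), s.top((248,156)))
for z in(320,300):print(z)
# shelf blue edge
for nm,v in(("t",t),("s",s)):
    h=v.hsv; m=(h[...,0]>105)&(h[...,0]<125)&(h[...,1]>130)&(h[...,2]>50)&(v.P[...,2]>240)&(v.P[...,2]<310)
    p=v.P[m]; print(nm,m.sum(),p.min(0).round(),p.max(0).round()); 
    (vx,vy,x0,y0)=cv2.fitLine(p[:,:2].astype(np.float32),cv2.DIST_HUBER,0,.01,.01).ravel(); print(np.degrees(np.arctan2(vy,vx)),x0,y0,np.percentile(p[:,2],[5,50,95]))
# objects
for n,u in dict(lens=(174,212),beaker=(382,188),bottle=(178,115),mouse=(355,255),drv=(303,115)).items(): print(n,t.P[u[1],u[0]].round())
c=np.hstack([cv2.resize(t.img[120:260,180:340],None,fx=2.5,fy=2.5),cv2.resize(s.img[130:270,190:350],None,fx=2.5,fy=2.5)])
cv2.imwrite("pics/crop0.png",c[:,:,::-1])
E
```

```text
g1 [616. 262.  43.] (array([617.7, 265.3]), 92.4, 60.5, 85.7, 777, np.float64(41.9)) | [326. 256.] (array([626.9, 270.1]), 96.6, 63.7, 85.1, 1112, np.float64(41.8))
g2 [440. 315.  43.] (array([437.5, 319.1]), 92.6, 56.4, 89.0, 801, np.float64(42.4)) | [408. 236.] (array([446.5, 323.6]), 94.8, 67.7, 89.1, 997, np.float64(41.8))
g3 [446.  92.  42.] (array([444.8,  93.9]), 90.7, 58.8, 88.9, 813, np.float64(42.3)) | [334. 186.] (array([454.8,  99.4]), 97.7, 67.8, 88.6, 688, np.float64(41.6))
o [620. 107.  45.] (array([623.1, 109. ]), 91.7, 60.6, 86.1, 778, np.float64(42.0)) | [278. 215.] (array([632.1, 114.6]), 98.4, 63.2, 85.8, 831, np.float64(41.6))
o2 [712. -10.  41.] (array([713.9,  -9.2]), 91.5, 61.9, 53.7, 769, np.float64(41.9)) | [214. 204.] (array([722.7,  -4.5]), 99.8, 60.6, 53.9, 706, np.float64(41.7))
black top-view [ 539.93714013 -105.42769224   40.45000963] (array([ 538.6, -103.2]), 60.1, 43.4, 1.9, 381, np.float64(42.2))
scene [[ 547. -121.   43.]
 [ 553. -112.   42.]
 [ 559. -103.   40.]
 [ 570.  -86.   44.]
 [ 570.  -86.   35.]] (array([ 548. , -123.3]), 97.8, 65.3, -87.1, 521, np.float64(41.5))
320
300
t 104 [ 443. -114.  274.] [ 636. -105.  296.]
1.8744335 524.9348 -109.197105 [284.85343262 293.40345553 295.67604903]
s 150 [ 459. -114.  277.] [ 635. -103.  295.]
1.8964636 574.2445 -107.69163 [279.29615089 287.90857248 293.57444144]
lens [524. 194.  52.]
beaker [ 581. -353.    6.]
bottle [749. 165. 160.]
mouse [ 406. -267.   35.]
drv [ 783. -149.   22.]
```

View pics/crop0.png

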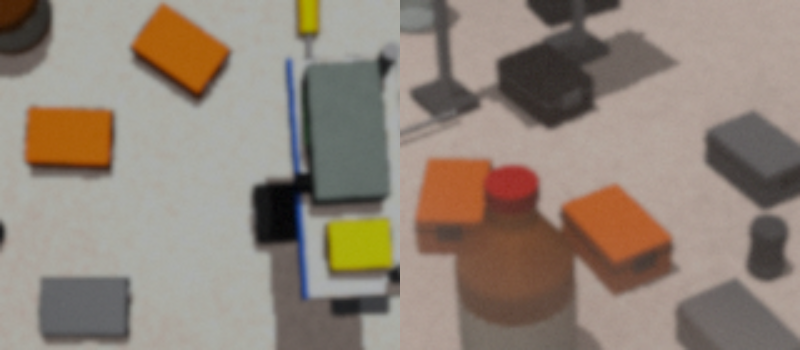

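The crop confirms the orange with its handle at (208,175) top and the black case under the blue edge. g2 (437,319) comes first, gripped tilted with the body leaning to +y.

Request:
send_rows(series=[[85, [0.244, -0.31, -0.1], [0, 0, -0.91]], [85, [0.244, -0.31, -0.1], [0, 0, -0.91]], [85, [0.244, -0.31, -0.1], [0, 0, -0.91]], [85, [0.244, -0.31, -0.1], [0, 0, -0.91]], [85, [0.244, -0.31, -0.1], [0, 0, -0.91]], [85, [0.244, -0.31, -0.1], [0, 0, -0.91]], [85, [0.244, -0.31, -0.1], [0, 0, -0.91]], [85, [0.244, -0.31, -0.1], [0, 0, -0.91]]])

```text
clock: 1.1
eef_pos: [321.2, 467.5, 199.9]
tool_rot: [3.141, -0.0, 2.183]
force: [0.7, 0.4, 0.3]
width: 85.2
gripper_force: 0.0
```

Request:
send_rows(series=[[85, [0.244, -0.31, -0.1], [0, 0, -0.91]], [85, [0.244, -0.31, -0.1], [0, 0, -0.91]], [85, [0.244, -0.31, -0.1], [0, 0, -0.91]], [85, [0.244, -0.31, -0.1], [0, 0, -0.91]], [85, [0.244, -0.31, -0.1], [0, 0, -0.91]], [85, [0.244, -0.31, -0.1], [0, 0, -0.91]], [85, [0.244, -0.31, -0.1], [0, 0, -0.91]], [85, [0.244, -0.31, -0.1], [0, 0, -0.91]]])

```text
clock: 2.1
eef_pos: [438.3, 318.7, 151.9]
tool_rot: [3.141, -0.0, 1.548]
force: [1.5, -0.4, -0.3]
width: 85.2
gripper_force: 0.0
```

Request:
send_rows(series=[[85, [0, 0, 0], [-0.875, 0, 0]], [85, [0, 0, 0], [-0.875, 0, 0]], [85, [0, 0, 0], [-0.875, 0, 0]], [85, [0, 0, 0], [-0.875, 0, 0]], [85, [0, 0, 0], [-0.875, 0, 0]], [85, [0, 0, 0], [-0.875, 0, 0]], [85, [0, 0, 0], [-0.875, 0, 0]], [85, [0, 0, 0], [-0.875, 0, 0]]])

```text
clock: 3.1
eef_pos: [437.7, 319.7, 152.0]
tool_rot: [3.129, 0.613, 1.547]
force: [-0.0, 0.6, -1.6]
width: 84.9
gripper_force: 0.0
```

Request:
send_rows(series=[[85, [0, 0, -0.35], [0, 0, 0]], [85, [0, 0, -0.35], [0, 0, 0]], [85, [0, 0, -0.35], [0, 0, 0]], [85, [0, 0, -0.35], [0, 0, 0]], [85, [0, 0, -0.35], [0, 0, 0]], [85, [0, 0, -0.35], [0, 0, 0]], [85, [0, 0, 0], [0, 0, 0]], [55, [0, 0, 0], [0, 0, 0]]])

```text
clock: 4.1
eef_pos: [437.8, 319.9, 26.7]
tool_rot: [3.128, 0.611, 1.549]
force: [-0.6, 0.6, 0.3]
width: 69.2
gripper_force: 0.0
```

Request:
send_rows(series=[[50, [0, 0, 0], [0, 0, 0]], [50, [0, 0, 0], [0, 0, 0]], [50, [0, 0, 0], [0, 0, 0]], [50, [0, 0, 0], [0, 0, 0]], [50, [0, 0, 0.2], [0, 0, 0]], [50, [0, 0, 0.2], [0, 0, 0]], [50, [0, 0, 0], [0, 0, 0]], [50, [0, 0, 0], [0, 0, 0]]])

```text
clock: 5.1
eef_pos: [436.8, 319.9, 50.0]
tool_rot: [3.13, 0.61, 1.55]
force: [0.2, 0.5, -5.7]
width: 59.2
gripper_force: 65.9
```

Request:
send_rows(series=[[50, [0, 0, 0], [0, 0, 0]]])

```text
clock: 5.22
eef_pos: [436.9, 319.8, 49.9]
tool_rot: [3.13, 0.611, 1.55]
force: [-0.6, 0.3, -6.4]
width: 59.3
gripper_force: 65.9
```

Request:
send_rows(series=[[50, [0, 0, 0], [0, 0, 0]]])

```text
clock: 5.35
eef_pos: [437.1, 319.7, 50.0]
tool_rot: [3.13, 0.611, 1.55]
force: [-0.2, -0.1, -5.8]
width: 59.4
gripper_force: 65.9
```

Request:
send_rows(series=[[50, [0, 0, 0], [0, 0, 0]]])

```text
clock: 5.48
eef_pos: [437.3, 319.8, 50.1]
tool_rot: [3.129, 0.611, 1.549]
force: [-0.3, -0.4, -6.5]
width: 59.2
gripper_force: 65.9
```

g2 weighs about 5.5–6 N, so it is the loaded case. Next I carry it to the column.

Request:
send_rows(series=[[50, [0, 0, 0.5], [0, 0, 0]], [50, [0, 0, 0.5], [0, 0, 0]], [50, [0.17, -0.6, 0], [0, 0, 0.06]], [50, [0.17, -0.6, 0], [0, 0, 0.06]], [50, [0.17, -0.6, 0], [0, 0, 0.06]], [50, [0.17, -0.6, 0], [0, 0, 0.06]], [50, [0.17, -0.6, 0], [0, 0, 0.06]], [50, [0.17, -0.6, 0], [0, 0, 0.06]]])

```text
clock: 6.48
eef_pos: [498.7, 102.8, 110.4]
tool_rot: [3.129, 0.611, 1.581]
force: [0.0, 0.5, -5.5]
width: 59.1
gripper_force: 68.1
```

Request:
send_rows(series=[[50, [0.09, -0.6, 0], [0, 0, 0.06]], [50, [0.09, -0.6, 0], [0, 0, 0.06]], [50, [0.09, -0.6, 0], [0, 0, 0.06]], [50, [0.09, -0.5, 0], [0, 0, 0.04]], [50, [0.09, -0.5, 0], [0, 0, 0]], [50, [0.09, -0.5, 0], [0, 0, 0]], [50, [0.07, -0.3, 0], [0, 0, 0]], [50, [0.06, -0.25, 0], [0, 0, 0]]])

```text
clock: 7.48
eef_pos: [538.8, -127.5, 110.2]
tool_rot: [3.13, 0.61, 1.6]
force: [-0.9, 0.1, -5.9]
width: 59.2
gripper_force: 68.0
```

Request:
send_rows(series=[[50, [0, 0, 0], [0, 0, 0]], [50, [0, 0, 0], [0, 0, 0]]])

```text
clock: 7.72
eef_pos: [538.9, -125.9, 109.9]
tool_rot: [3.13, 0.61, 1.602]
force: [1.2, -0.1, -6.0]
width: 59.2
gripper_force: 68.0
```

```bash
python3 - <<'E'
from h import *
print({k:np.round(v,3) for k,v in sensors.read_state().items() if k in("eef_pos","tool_rot","force","clock","width")})
t=V("top");s=V("scene")
for n,v in(("t",t),("s",s)):
    q=v.proj([539,-100,126])[0]
    cv2.imwrite(f"pics/{n}1.png",cv2.resize(v.img[100:260,180:380],None,fx=3,fy=3)[:,:,::-1])
E
```

```text
{'clock': np.float64(7.725), 'eef_pos': array([ 538.869, -125.903,  109.911]), 'tool_rot': array([3.13 , 0.61 , 1.602]), 'force': array([ 1.239, -0.125, -6.006]), 'width': np.float64(59.205)}
```

View pics/s1.png

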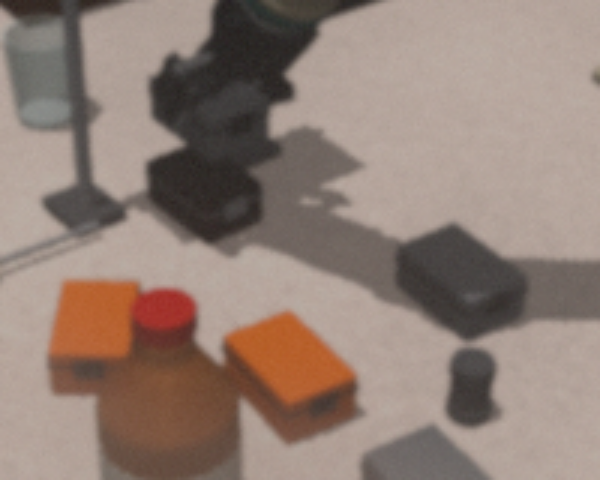

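The held grey hangs above the black case (dark block at about (235,130) over (205,190) in the crop), with the gripper clear of the shelf. Next I lower it.

Request:
send_rows(series=[[50, [0, -0.01, -0.15], [0, 0, 0]], [50, [0, 0, -0.15], [0, 0, 0]], [50, [0, 0, -0.12], [0, 0, 0]], [50, [0, 0, -0.1], [0, 0, 0]], [50, [0, 0, -0.06], [0, 0, 0]], [50, [0, 0, -0.04], [0, 0, 0]], [50, [0, 0, 0], [0, 0, 0]], [50, [0, 0, 0], [0, 0, 0]]])

```text
clock: 8.82
eef_pos: [538.9, -127.8, 73.3]
tool_rot: [3.129, 0.611, 1.6]
force: [-0.1, 0.8, -5.9]
width: 59.6
gripper_force: 68.2
```

```bash
python3 - <<'E'
from h import *
s=sensors.read_state();print(s["eef_pos"],s["force"])
t=V("top");v=V("scene")
cv2.imwrite("pics/st2.png",np.hstack([cv2.resize(t.img[140:260,230:350],None,fx=3.3,fy=3.3),cv2.resize(v.img[100:220,200:320],None,fx=3.3,fy=3.3)])[:,:,::-1])
E
```

```text
[ 538.85625098 -127.77810065   73.32182635] [-0.13442846  0.81444045 -5.87600705]
```

View pics/st2.png

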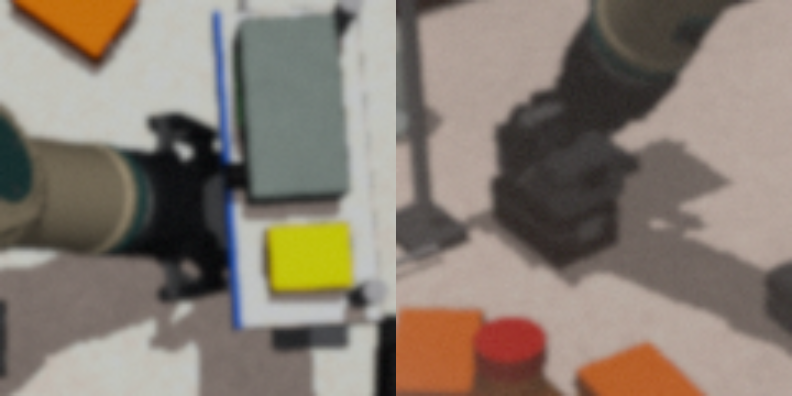

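The grey case hovers about 4 mm above the black case, with edges visibly lined up at (560,240). I lower the rest and release.

Request:
send_rows(series=[[50, [0, 0, -0.03], [0, 0, 0]], [50, [0, 0, -0.025], [0, 0, 0]], [50, [0, 0, -0.015], [0, 0, 0]], [50, [0, 0, 0], [0, 0, 0]], [50, [0, 0, 0], [0, 0, 0]]])

```text
clock: 9.55
eef_pos: [538.8, -127.7, 69.8]
tool_rot: [3.129, 0.611, 1.599]
force: [-2.4, 4.9, 6.0]
width: 59.1
gripper_force: 69.2
```

Request:
send_rows(series=[[50, [0, 0, -0.015], [0, 0, 0]], [50, [0, 0, 0], [0, 0, 0]]])

```text
clock: 9.8
eef_pos: [538.8, -127.7, 69.8]
tool_rot: [3.128, 0.612, 1.599]
force: [-5.0, 8.2, 13.2]
width: 58.9
gripper_force: 70.4
```

Request:
send_rows(series=[[50, [0, 0, 0.015], [0, 0, 0]], [85, [0, 0, 0], [0, 0, 0]], [85, [0, 0, 0], [0, 0, 0]], [85, [0, 0, 0], [0, 0, 0]], [85, [0, 0, 0], [0, 0, 0]], [85, [0, 0.11, 0.16], [0, 0, 0]], [85, [0, 0.23, 0.33], [0, 0, 0]], [85, [0, 0.4, 0.57], [0, 0, 0]]])

```text
clock: 10.8
eef_pos: [537.9, -83.3, 133.2]
tool_rot: [3.131, 0.612, 1.6]
force: [0.5, 0.1, 0.8]
width: 84.6
gripper_force: 0.0
```

Request:
send_rows(series=[[85, [0, 0.41, 0.58], [0, 0, 0]], [85, [0.2, 0.4, -0.12], [0, 0, -0.14]], [85, [0.2, 0.4, -0.14], [0, 0, -0.2]], [85, [0.2, 0.4, -0.14], [0, 0, -0.2]], [85, [0.2, 0.4, -0.14], [0, 0, -0.2]], [85, [0.2, 0.4, -0.14], [0, 0, -0.2]], [85, [0.2, 0.4, -0.14], [0, 0, -0.2]], [85, [0.2, 0.4, -0.14], [0, 0, 0]]])

```text
clock: 11.8
eef_pos: [623.1, 110.6, 110.1]
tool_rot: [3.129, 0.61, 1.5]
force: [0.7, -0.6, 0.2]
width: 84.8
gripper_force: 0.0
```

Request:
send_rows(series=[[85, [0, 0, 0], [0, 0, 0]], [85, [0, 0, 0], [0, 0, 0]]])

```text
clock: 12.05
eef_pos: [622.2, 108.3, 110.4]
tool_rot: [3.13, 0.612, 1.5]
force: [0.0, -0.3, -0.3]
width: 84.7
gripper_force: 0.0
```

```bash
python3 - <<'E'
from h import *
s=sensors.read_state();print(s["eef_pos"],s["tool_rot"],s["force"])
t=V("top");v=V("scene")
for z in(84,42):
  for w,nm in((t,"t"),(v,"s")):
    q=w.proj([540,-98 if nm=="t" else -125,z])[0];print(z,nm,q.round(),w.P[int(q[1]),int(q[0])].round(),w.top(q,z))
q=t.proj([623,109,42])[0];print(t.top(q),v.top(v.proj([623,109,42])[0]))
cv2.imwrite("pics/st3.png",np.hstack([cv2.resize(t.img[140:260,230:350],None,fx=3.3,fy=3.3),cv2.resize(v.img[100:220,200:320],None,fx=3.3,fy=3.3)])[:,:,::-1])
E
```

```text
[622.17665808 108.2902439  110.4377947 ] [3.12958694 0.6119532  1.49970358] [ 0.0188118  -0.29187334 -0.27389569]
84 t [288. 202.] [541. -96.  79.] (array([ 533.6, -101.1]), 60.5, 41.6, 1.9, 394, np.float64(83.9))
84 s [249. 143.] [ 538. -129.   83.] (array([ 543.4, -121.6]), 99.7, 66.8, -87.8, 534, np.float64(83.4))
42 t [287. 204.] [538. -96.  83.] None
42 s [249. 157.] [566. -87.  75.] None
(array([622.7, 108.8]), 90.9, 61.2, 85.4, 731, np.float64(42.1)) (array([631.9, 114.3]), 97.9, 62.8, 85.8, 832, np.float64(41.6))
```

View pics/st3.png

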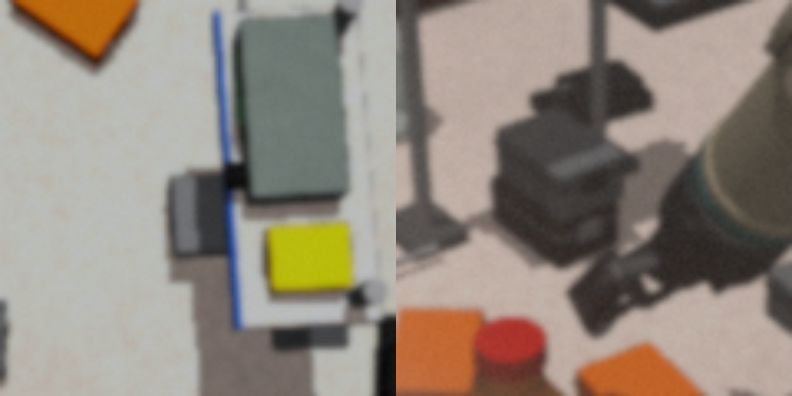

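The scene crop shows the grey on the black, perhaps slightly off in x. I'll compare the side faces of the two cases by depth.

```bash
cat > f.py <<'E'
from h import *
def faces(v,c,z0,z1,yaw=91.9):
    "median offset of the +long (y) and +x side faces from c, by points between heights"
    a=np.radians(yaw);L=np.array([np.cos(a),np.sin(a)]);S=np.array([np.sin(a),-np.cos(a)])
    P=v.P[...,:2]-np.array(c);l=P@L;s=P@S;z=v.P[...,2];ok=(v.dep>0)&(z>z0)&(z<z1)
    A=ok&(abs(s)<22)&(l>30)&(l<60);B=ok&(abs(l)<36)&(s>15)&(s<45)
    return [(len(q),round(float(np.median(q)),1),round(float(q.std()),1)) if len(q) else None for q in(l[A],s[B])]
E
python3 - <<'E'
from f import *
o=V("scene","scene0.npz");n=V("scene")
print("black before",faces(o,(539,-128),8,34)); print("black now",faces(n,(539,-128),8,34)); print("grey now",faces(n,(539,-128),50,76))
print("ref g3",faces(o,(444.8,93.9),8,34,88.9),"ref g1",faces(o,(617.7,265.3),8,34,85.7),"or",faces(o,(623.1,109),8,34,86.1))
E
```

```text
black before [(117, 43.4, 1.6), (138, 34.8, 1.2)]
black now [(116, 43.7, 1.8), (131, 35.2, 1.2)]
grey now [(128, 45.0, 1.6), (137, 30.1, 1.2)]
ref g3 [(113, 45.8, 1.3), (182, 34.5, 1.2)] ref g1 [(157, 46.4, 1.1), (215, 34.7, 0.7)] or [(153, 45.5, 1.3), (159, 34.6, 0.8)]
```

The black case has not moved, but the grey sits about 5 mm to −x and 1.4 mm to +y of it. I'll regrasp it and correct.

Request:
send_rows(series=[[85, [-0.2, -0.4, 0.14], [0, 0, 0.14]], [85, [-0.2, -0.4, 0.14], [0, 0, 0.2]], [85, [-0.2, -0.4, 0.14], [0, 0, 0.2]], [85, [-0.2, -0.4, 0.14], [0, 0, 0.2]], [85, [-0.2, -0.4, 0.14], [0, 0, 0.2]], [85, [-0.2, -0.4, 0.14], [0, 0, 0.2]], [85, [-0.2, -0.4, 0.12], [0, 0, 0]], [85, [0, 0, 0], [0, 0, 0]]])

```text
clock: 13.2
eef_pos: [537.0, -61.5, 168.6]
tool_rot: [3.129, 0.611, 1.595]
force: [0.4, 0.8, -0.3]
width: 85.2
gripper_force: 0.0
```

Request:
send_rows(series=[[85, [0, -0.4, -0.57], [0, 0, 0]], [85, [0, -0.3, -0.43], [0, 0, 0]], [85, [0, -0.24, -0.34], [0, 0, 0]], [85, [0, -0.16, -0.22], [0, 0, 0]], [85, [0, -0.05, -0.07], [0, 0, 0]], [85, [0, 0, 0], [0, 0, 0]], [85, [0, 0, 0], [0, 0, 0]]])

```text
clock: 14.08
eef_pos: [539.4, -127.0, 70.0]
tool_rot: [3.128, 0.61, 1.6]
force: [0.1, 0.6, 0.8]
width: 84.9
gripper_force: 0.0
```

Request:
send_rows(series=[[72, [0, 0, 0], [0, 0, 0]], [66, [0, 0, 0], [0, 0, 0]], [66, [0, 0, 0], [0, 0, 0]], [66, [0, 0, 0], [0, 0, 0]], [66, [0, 0, 0], [0, 0, 0]]])

```text
clock: 14.7
eef_pos: [538.7, -127.7, 69.5]
tool_rot: [3.129, 0.611, 1.6]
force: [-0.1, -0.2, 0.1]
width: 65.9
gripper_force: 0.0
```

```bash
python3 - <<'E'
from f import *
s=sensors.read_state();print(s["eef_pos"],s["force"],s["width"],s["tool_rot"])
n=V("scene")
print("black now",faces(n,(539,-128),8,34)); print("grey now",faces(n,(539,-128),50,76))
E
```

```text
[ 538.71670494 -127.74373983   69.49527464] [-0.12097116 -0.15492947  0.09350559] 65.87236330005088 [3.12924519 0.6107358  1.59983505]
black now [(118, 43.9, 1.8), (134, 34.8, 1.2)]
grey now [(124, 45.1, 1.9), (87, 30.2, 4.3)]
```

Request:
send_rows(series=[[50, [0, 0, 0], [0, 0, 0]], [50, [0, 0, 0], [0, 0, 0]], [50, [0, 0, 0], [0, 0, 0]], [50, [0, 0, 0.05], [0, 0, 0]], [50, [0, 0, 0.05], [0, 0, 0]], [50, [0.04, -0.01, 0], [0, 0, 0]], [50, [0.043, -0.015, 0], [0, 0, 0]], [50, [0, 0, 0], [0, 0, 0]]])

```text
clock: 15.75
eef_pos: [544.0, -129.3, 75.4]
tool_rot: [3.129, 0.611, 1.6]
force: [0.6, 0.6, -4.6]
width: 59.3
gripper_force: 65.4
```

```bash
python3 - <<'E'
from f import *
s=sensors.read_state();print(s["eef_pos"],s["force"],s["width"],s["tool_rot"])
n=V("scene")
print("black now",faces(n,(539,-128),8,34)); print("grey now",faces(n,(539,-128),56,82))
n=V("scene")
print("black now",faces(n,(539,-128),8,34)); print("grey now",faces(n,(539,-128),52,65))
E
```

```text
[ 544.0364447  -129.2904801    75.40096446] [ 0.59285566  0.5662864  -4.62338669] 59.281735974926924 [3.12884049 0.61062337 1.59972515]
black now [(109, 43.6, 1.8), (139, 34.9, 1.3)]
grey now [(119, 43.1, 1.8), (85, 35.6, 2.4)]
black now [(110, 43.7, 1.7), (134, 35.1, 1.2)]
grey now [(64, 42.8, 1.8), (51, 35.1, 1.3)]
```

Request:
send_rows(series=[[50, [0, 0, -0.04], [0, 0, 0]], [50, [0, 0, -0.03], [0, 0, 0]], [50, [0, 0, -0.02], [0, 0, 0]], [50, [0, 0, 0], [0, 0, 0]], [50, [0, 0, 0], [0, 0, 0]]])

```text
clock: 16.48
eef_pos: [543.7, -129.2, 70.1]
tool_rot: [3.129, 0.611, 1.6]
force: [0.0, -0.1, -5.3]
width: 59.2
gripper_force: 65.3
```

Request:
send_rows(series=[[50, [0, 0, -0.01], [0, 0, 0]], [50, [0, 0, 0], [0, 0, 0]]])

```text
clock: 16.73
eef_pos: [543.8, -129.2, 69.9]
tool_rot: [3.129, 0.611, 1.6]
force: [-1.0, 2.0, -0.9]
width: 59.1
gripper_force: 65.8
```

Request:
send_rows(series=[[50, [0, 0, -0.008], [0, 0, 0]], [50, [0, 0, 0], [0, 0, 0]]])

```text
clock: 16.98
eef_pos: [543.8, -129.3, 69.8]
tool_rot: [3.129, 0.611, 1.6]
force: [-1.0, 4.4, 4.7]
width: 58.9
gripper_force: 66.8
```

Request:
send_rows(series=[[85, [0, 0, 0], [0, 0, 0]], [85, [0, 0, 0], [0, 0, 0]], [85, [0, 0, 0], [0, 0, 0]], [85, [0, 0, 0], [0, 0, 0]], [85, [0, 0.11, 0.16], [0, 0, 0]], [85, [0, 0.23, 0.33], [0, 0, 0]], [85, [0, 0.4, 0.57], [0, 0, 0]], [85, [0, 0.41, 0.58], [0, 0, 0]]])

```text
clock: 17.98
eef_pos: [543.5, -59.3, 168.9]
tool_rot: [3.129, 0.611, 1.6]
force: [1.2, 0.7, -0.1]
width: 85.0
gripper_force: 0.0
```

Request:
send_rows(series=[[85, [0.2, 0.4, -0.12], [0, 0, -0.14]], [85, [0.2, 0.4, -0.14], [0, 0, -0.2]], [85, [0.2, 0.4, -0.14], [0, 0, -0.2]], [85, [0.2, 0.41, -0.14], [0, 0, -0.2]], [85, [0.2, 0.41, -0.14], [0, 0, -0.2]], [85, [0.2, 0.41, -0.14], [0, 0, -0.2]], [85, [0.17, 0.4, -0.14], [0, 0, 0]], [85, [0, 0, 0], [0, 0, 0]]])

```text
clock: 18.98
eef_pos: [626.1, 112.5, 109.1]
tool_rot: [3.13, 0.609, 1.505]
force: [-0.3, -0.3, 0.5]
width: 85.2
gripper_force: 0.0
```

```bash
python3 - <<'E'
from f import *
s=sensors.read_state();print(s["eef_pos"],s["force"],s["width"],s["tool_rot"])
n=V("scene");t=V("top")
print("black now",faces(n,(539,-128),8,34)); print("grey now",faces(n,(539,-128),50,76))
print(n.top(n.proj([540,-125,84])[0],84),t.top(t.proj([540,-98,84])[0],84))
E
```

```text
[626.07687723 112.46854485 109.06355672] [-0.26315276 -0.33415221  0.52090313] 85.2142428897964 [3.12985978 0.60913227 1.50465428]
black now [(114, 43.7, 1.7), (123, 34.8, 1.2)]
grey now [(120, 43.6, 1.5), (133, 35.2, 1.1)]
(array([ 549. , -122.5]), 100.8, 67.4, -88.1, 541, np.float64(83.3)) (array([ 539.1, -103. ]), 57.8, 39.7, -1.2, 374, np.float64(84.1))
```

Grey and black are flush within about 0.5 mm. Next is the orange.

Request:
send_rows(series=[[85, [0, -0.02, -0.35], [0, 0, 0]], [85, [0, -0.02, -0.35], [0, 0, 0]], [85, [0, 0, -0.35], [0, 0, 0]], [85, [0, 0, -0.24], [0, 0, 0]], [85, [0, 0, -0.08], [0, 0, 0]], [85, [0, 0, 0], [0, 0, 0]], [68, [0, 0, 0], [0, 0, 0]], [50, [0, 0, 0], [0, 0, 0]]])

```text
clock: 20.08
eef_pos: [627.0, 107.9, 28.8]
tool_rot: [3.127, 0.609, 1.5]
force: [0.8, 0.6, 4.6]
width: 59.0
gripper_force: 65.1
```

Request:
send_rows(series=[[50, [0, 0, 0], [0, 0, 0]], [50, [0, 0, 0], [0, 0, 0]], [50, [0, 0, 0], [0, 0, 0]], [50, [0, 0, 0], [0, 0, 0]]])

```text
clock: 20.58
eef_pos: [626.9, 107.9, 28.8]
tool_rot: [3.127, 0.61, 1.5]
force: [1.1, 2.6, 5.7]
width: 59.2
gripper_force: 65.5
```

Request:
send_rows(series=[[50, [0, 0, 0.5], [0, 0, 0]], [50, [0, 0, 0.5], [0, 0, 0]], [50, [0, 0, 0.5], [0, 0, 0]], [50, [0, 0, 0.5], [0, 0, 0]], [50, [0, 0, 0], [0, 0, 0]], [50, [0, 0, 0], [0, 0, 0]]])

```text
clock: 21.32
eef_pos: [625.0, 107.4, 146.2]
tool_rot: [3.132, 0.61, 1.501]
force: [0.5, -0.6, -2.4]
width: 59.3
gripper_force: 65.3
```

Request:
send_rows(series=[[50, [-0.2, -0.6, -0.1], [0, 0, 0.2]], [50, [-0.2, -0.6, -0.1], [0, 0, 0.2]], [50, [-0.2, -0.6, -0.1], [0, 0, 0.2]], [50, [-0.2, -0.5, 0], [0, 0, 0.2]], [50, [-0.2, -0.5, 0], [0, 0, 0.2]], [50, [-0.2, -0.5, 0], [0, 0, 0.17]], [50, [-0.165, -0.4, 0], [0, 0, 0]], [50, [0, -0.28, 0], [0, 0, 0]]])

```text
clock: 22.32
eef_pos: [542.2, -132.7, 128.5]
tool_rot: [3.133, 0.611, 1.604]
force: [-0.2, 1.3, -1.8]
width: 59.2
gripper_force: 65.2
```

Request:
send_rows(series=[[50, [0, 0, 0], [0, 0, 0]], [50, [0, 0, -0.05], [0, 0, 0]], [50, [0, 0, -0.05], [0, 0, 0]], [50, [0, 0, 0], [0, 0, 0]], [50, [0, 0, 0], [0, 0, 0]]])

```text
clock: 22.95
eef_pos: [544.2, -131.3, 123.6]
tool_rot: [3.129, 0.611, 1.603]
force: [-0.4, -0.1, -1.7]
width: 58.9
gripper_force: 65.1
```

```bash
cat > g.py <<'E'
from f import *
s=sensors.read_state();print(s["eef_pos"],s["force"],s["width"],s["tool_rot"])
zb=s["eef_pos"][2]-28.8
for i in range(2):
    n=V("scene")
    print("black",faces(n,(539,-128),8,34),"grey",faces(n,(539,-128),50,76),"orange",faces(n,(539,-128),zb+8,zb+34))
    o=(n.hsv[...,0]<18)&(n.hsv[...,1]>130)
    n.dep=n.dep*o
    print("orange masked",faces(n,(539,-128),zb+5,zb+37), n.top(n.proj([540,-150,zb+42])[0],zb+42))
cv2.imwrite("pics/o%d.png"%(s["clock"]*10),cv2.resize(n.img[90:220,190:330],None,fx=4,fy=4)[:,:,::-1])
E
python3 g.py;ls pics
```

```text
[ 544.1781333  -131.29617155  123.59401198] [-0.38558148 -0.1013931  -1.69446115] 58.932441030475296 [3.12919397 0.61073447 1.60308755]
black [(109, 43.8, 1.9), (134, 35.1, 1.4)] grey [(125, 43.7, 1.7), (138, 35.1, 1.1)] orange [(131, 43.7, 1.7), (106, 35.3, 2.5)]
orange masked [(109, 43.4, 1.6), (66, 34.9, 1.0)] None
black [(113, 43.7, 1.7), (131, 35.0, 1.3)] grey [(117, 43.6, 1.9), (135, 35.0, 1.2)] orange [(132, 43.5, 1.8), (104, 35.4, 2.4)]
orange masked [(108, 42.7, 1.7), (80, 34.9, 1.2)] None
crop0.png
o229.png
s1.png
scene0.png
st2.png
st3.png
t1.png
top0.png
```

Aligned. Lowering gently.

Request:
send_rows(series=[[50, [0, 0, -0.06], [0, 0, 0]], [50, [0, 0, -0.05], [0, 0, 0]], [50, [0, 0, -0.035], [0, 0, 0]], [50, [0, 0, -0.02], [0, 0, 0]], [50, [0, 0, 0], [0, 0, 0]], [50, [0, 0, 0], [0, 0, 0]]])

```text
clock: 23.8
eef_pos: [544.0, -131.7, 113.8]
tool_rot: [3.129, 0.611, 1.602]
force: [0.3, 0.3, -1.9]
width: 59.2
gripper_force: 65.1
```

Request:
send_rows(series=[[50, [0, 0, -0.01], [0, 0, 0]], [50, [0, 0, 0], [0, 0, 0]]])

```text
clock: 24.05
eef_pos: [544.0, -131.6, 113.1]
tool_rot: [3.129, 0.611, 1.603]
force: [0.8, -0.2, -2.1]
width: 59.2
gripper_force: 65.1
```

Request:
send_rows(series=[[50, [0, 0, -0.01], [0, 0, 0]], [50, [0, 0, 0], [0, 0, 0]]])

```text
clock: 24.3
eef_pos: [544.0, -131.7, 112.7]
tool_rot: [3.129, 0.611, 1.602]
force: [-0.5, 1.5, 1.1]
width: 59.0
gripper_force: 65.5
```

Request:
send_rows(series=[[50, [0, 0, -0.008], [0, 0, 0]], [50, [0, 0, 0], [0, 0, 0]]])

```text
clock: 24.55
eef_pos: [544.0, -131.7, 112.7]
tool_rot: [3.129, 0.611, 1.602]
force: [-2.3, 3.5, 5.5]
width: 59.2
gripper_force: 66.3
```

Contact made. I release, back out along the tool axis, then clear away.

Request:
send_rows(series=[[85, [0, 0, 0], [0, 0, 0]], [85, [0, 0, 0], [0, 0, 0]], [85, [0, 0, 0], [0, 0, 0]], [85, [0, 0, 0], [0, 0, 0]], [85, [0, 0.11, 0.16], [0, 0, 0]], [85, [0, 0.23, 0.33], [0, 0, 0]], [85, [0, 0.4, 0.57], [0, 0, 0]], [85, [0, 0.41, 0.58], [0, 0, 0]]])

```text
clock: 25.55
eef_pos: [543.8, -61.7, 211.9]
tool_rot: [3.129, 0.61, 1.602]
force: [0.9, -0.7, 0.3]
width: 85.3
gripper_force: 0.0
```

Request:
send_rows(series=[[85, [0, 0.5, 0.2], [0, 0, 0]], [85, [0, 0.5, 0], [0, 0, 0]], [85, [0, 0.5, 0], [0, 0, 0]], [85, [0, 0.5, 0], [0, 0, 0]], [85, [0, 0.5, 0], [0, 0, 0]], [85, [0, 0.5, 0], [0, 0, 0]], [85, [0, 0, 0], [0, 0, 0]], [85, [0, 0, 0], [0, 0, 0]]])

```text
clock: 26.55
eef_pos: [543.7, 116.7, 223.0]
tool_rot: [3.129, 0.611, 1.602]
force: [0.3, 0.1, -0.2]
width: 85.0
gripper_force: 0.0
```

```bash
sed -i 's/^zb=.*/zb=84/' g.py; python3 g.py; python3 - <<'E'
from h import *
v=V("scene");t=V("top")
cv2.imwrite("pics/end.png",np.hstack([cv2.resize(t.img[80:270,100:350],(400,304)),cv2.resize(v.img[90:220,190:330],(400,304))])[:,:,::-1])
E
```

```text
[543.72542651 116.6521187  222.98143939] [ 0.31252231  0.14282102 -0.21083762] 84.96394798073877 [3.12925957 0.61138885 1.60191546]
black [(114, 43.5, 1.8), (133, 35.2, 1.2)] grey [(124, 43.5, 1.7), (130, 34.9, 1.2)] orange [(126, 43.5, 1.8), (147, 35.1, 1.2)]
orange masked [(96, 42.8, 1.6), (117, 35.0, 1.2)] (array([ 548.8, -120.8]), 93.9, 66.7, -88.3, 489, np.float64(125.6))
black [(116, 44.0, 1.9), (138, 35.0, 1.2)] grey [(124, 43.3, 1.7), (137, 35.2, 1.1)] orange [(136, 43.5, 1.7), (155, 35.4, 1.3)]
orange masked [(94, 43.1, 1.6), (124, 35.0, 1.3)] (array([ 548.1, -121.4]), 93.4, 65.3, -88.3, 484, np.float64(125.6))
```

View pics/end.png

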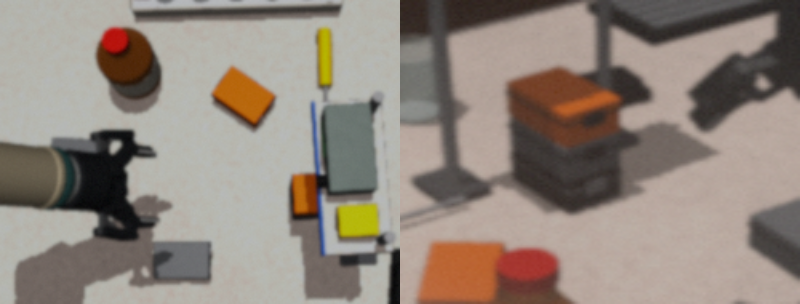

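The column stands flush: orange, grey and black at (565,140) in the right half. The gripper is clear, the two other greys stand on the table, and the bystanders visible in the crop have not moved.

```bash
python3 -c "
from cell import ctrl;print(ctrl.finish_job())"
```

```text
the job is handed in; nothing more can be done
None
```

I handed the job in: the loaded grey case (about 0.55 kg, the only grey I needed to lift) is on the black case with the orange case on top, edges flush within about 1 mm by camera; no verdict came back.

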